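# Close the tea machine and start its rinse

### The job

The tea machine's brew chamber stands open and its cover was washed with two from other machines: take the one cover whose edge notches match the lugs on the chamber's rim, and fit it so that its flange lies flat on the rim. Then start the rinse by pressing the machine's keys fully down, one at a time: the long bar key, then the square key, then the round key, and the long bar key again to confirm. Do not press the cross-shaped key, and leave the other covers and everything else on the table where they are.

Things in the scene. Friction and masses are not known exactly. Their poses are not given: they have to be found in the camera images.
- machine: (all sizes in mm) fixed white tea machine 200 (x) by 370 (y), top 120 above the table; origin under its middle; yaw within 0.15 rad. On its top the open brew chamber (-y half) and four keys (+y half); at its +y end a water tank reaches 172 above the table; on the robot's side a spout and drip tray
- chamber_seat (a point): (mm) Open brew chamber on the machine: steel rim 110 (x) by 80 (y), 150 above the table; on it three upright lugs 14 wide (x), 8 thick (y), 14 tall: two at the +y edge at x -30 and +30, one at the -y edge at x 0. This point is 29 above the rim's middle: the centre of the mating cover comes here, axes alike, when its flange lies flat on the rim. z up.
- cover_three_centre (a point): Loose aluminium cover, flange down, 110 (x) by 80 (y), 58 mm tall. Flange 8 thick, with notches 19 wide, 11 deep in its long edges: three: +y edge at x -30, +30; -y edge at x 0. On it a crown 76 x 46 to 24 above the underside, then an upright black grip rib 60 (x) by 14 (y), 24 to 58 above the underside. 0.2 to 0.4 kg. This point: its centre, 29 above the underside. x, y within 0.25 rad of the world's.
- cover_two_centre (a point): Loose aluminium cover, flange down, 110 (x) by 80 (y), 58 mm tall. Flange 8 thick, with notches 19 wide, 11 deep in its long edges: two: one amid each edge. On it a crown 76 x 46 to 24 above the underside, then an upright black grip rib 60 (x) by 14 (y), 24 to 58 above the underside. 0.2 to 0.4 kg. This point: its centre, 29 above the underside. x, y within 0.25 rad of the world's.
- cover_four_centre (a point): Loose aluminium cover, flange down, 110 (x) by 80 (y), 58 mm tall. Flange 8 thick, with notches 19 wide, 11 deep in its long edges: four: x -30, +30 in both edges. On it a crown 76 x 46 to 24 above the underside, then an upright black grip rib 60 (x) by 14 (y), 24 to 58 above the underside. 0.2 to 0.4 kg. This point: its centre, 29 above the underside. x, y within 0.25 rad of the world's.
- key_bar_top (a point): Grey plastic spring key, a long bar 20 (x) by 62 (y). This point: centre of its flat top, about 145 mm above the table, z up. One of four in a 2 x 2 block on the machine's top, 75 between centres; their places vary. Sinks 8 straight down: 2 N to start, 6 N fully down; springs back.
- key_square_top (a point): Grey plastic spring key, a square 42 x 42. This point: centre of its flat top, about 145 mm above the table, z up. One of four in a 2 x 2 block on the machine's top, 75 between centres; their places vary. Sinks 8 straight down: 2 N to start, 6 N fully down; springs back.
- key_round_top (a point): Grey plastic spring key, a round disc 46 wide. This point: centre of its flat top, about 145 mm above the table, z up. One of four in a 2 x 2 block on the machine's top, 75 between centres; their places vary. Sinks 8 straight down: 2 N to start, 6 N fully down; springs back.
- key_cross_top (a point): Grey plastic spring key, a plus-shaped cross 50 over its arms, arms 14 wide; not to be pressed. This point: centre of its flat top, about 145 mm above the table, z up. One of four in a 2 x 2 block on the machine's top, 75 between centres; their places vary. Sinks 8 straight down: 2 N to start, 6 N fully down; springs back.
- key_bar (a joint): travel of the bar key: 0 up, 0.008 m fully down (counts as pressed from 0.0055)
- key_square (a joint): travel of the square key: 0 up, 0.008 m fully down (counts as pressed from 0.0055)
- key_round (a joint): travel of the round key: 0 up, 0.008 m fully down (counts as pressed from 0.0055)
- key_cross (a joint): travel of the cross key: 0 up, 0.008 m fully down (counts as pressed from 0.0055)
- tray_cup: bystander: white paper cup, 68 wide, 70 tall, on the machine's drip tray at the robot's side, under the spout; origin under its middle
- spoon: bystander: steel spoon, 150 long, lying flat
- tea_jar: bystander: amber glass jar with steel cap, 72 wide, 90 tall; origin under its middle
- mug: bystander: white ceramic mug, 76 wide, 90 tall; origin under its middle
- tea_packet: bystander: brown cardboard packet 60 x 80, 45 tall; origin under its middle
- saucer: bystander: white saucer, 110 wide, 18 tall; origin under its middle
There are look-alikes about, which are no part of the job. What is shaped like the part that bears cover_three_centre but yellow is not meant.

How it is judged:
On the way, in this order (a step that is already met when the one before it is completed fails the run):
1. the matching cover lies home on the chamber's rim (horizontal distance between cover_three_centre and chamber_seat below 0.005 m and z of cover_three_centre in the frame of chamber_seat between -0.003 and 0.003 m and angle between the y axis of cover_three_centre and the y axis of chamber_seat, either way round below 0.12 rad), for 0.2 s.
2. the bar key is pressed fully down, alone (all of step 1 and value of joint key_bar above 0.0055 m and value of joint each of key_square, key_round, key_cross below 0.002 m), for 0.05 s.
3. then the square key, alone (all of step 1 and value of joint key_square above 0.0055 m and value of joint each of key_bar, key_round, key_cross below 0.002 m), for 0.05 s.
4. then the round key, alone (all of step 1 and value of joint key_round above 0.0055 m and value of joint each of key_bar, key_square, key_cross below 0.002 m), for 0.05 s.
5. then the bar key once more, alone (all of step 2), for 0.05 s.
At the end, for the whole second after the job is handed in: The three-notch cover is home on the chamber: centre within 5 mm sideways and 3 mm in height of its mated place, turned less than 0.12 rad from it; all four keys are up again (less than 2 mm down) (all of step 1 and value of joint each of key_bar, key_square, key_round, key_cross below 0.002 m); the robot touches nothing.
It fails at once if a key is pressed before the matching cover is home (not (horizontal distance between cover_three_centre and chamber_seat below 0.005 m and z of cover_three_centre in the frame of chamber_seat between -0.003 and 0.003 m and angle between the y axis of cover_three_centre and the y axis of chamber_seat, either way round below 0.12 rad) and value of joint any of key_bar, key_square, key_round, key_cross above 0.004 m).
It fails at once if the cross-shaped key is pressed (value of joint key_cross above 0.004 m).
It fails at once if two keys are down together (value of joint each of key_bar, key_square above 0.004 m or value of joint each of key_bar, key_round above 0.004 m or value of joint each of key_bar, key_cross above 0.004 m or value of joint each of key_square, key_round above 0.004 m or value of joint each of key_square, key_cross above 0.004 m or value of joint each of key_round, key_cross above 0.004 m).
It fails at once if one of the other covers is moved by more than 20 mm (distance of any of cover_two_centre, cover_four_centre from where it was at the start of the episode above 0.02 m).
It fails at once if a bystander is moved by more than 25 mm (distance of any of tray_cup, spoon, tea_jar, mug, tea_packet, saucer from where it was at the start of the episode above 0.025 m).
It also fails if it takes over 48 s, if anything falls off the work surface, if the arm or the gripper's body presses on something with over 40 N, if the wrist force passes 120 N, or if a joint passes its speed limit or range.

### The arm

A 6-joint arm with a two-finger parallel gripper is mounted at the origin on the work surface. World frame = base frame: x ahead of the robot, y to its left, z up, the work surface at z = 0. Lengths are in m, angles in rad, forces in N, time in s.
With the tool pointing down it reaches from about 0.3 to 0.775 m from the base axis. Payload 14.6 kg.
Tool frame: the origin (TCP) lies at the very end of the fingers, on their centre line; the grasp point (between the pads) lies 19 mm behind it; z points along the fingers, y is the line along which they close (so a half turn about z gives the same grasp; the last joint's range is limited). The gripper opens to 94 mm and grips with 3 to 60 N. Pads are 16 mm wide; open, the fingers measure 119 mm over their backs; the gripper's body (75 mm by 177 mm) begins 78 mm behind the grasp point.
Start: joints at [1.226, 0.3, 1.521, -0, 1.321, -0.067], TCP at [0.151, 0.529, 0.205] pointing down, gripper open.
Joint ranges: [-3.03, 3.03], [-0.79, 2.21], [0.23, 2.52], [-1.04, 4.18], [0, 3.07], [-2.55, 2.55]. Speed limits (rad/s): [2.22, 2.22, 2.57, 3.14, 3.14, 3.14].

### API

Orientations are given as [roll, pitch, yaw] about the fixed x, y, z axes, in that order (R = Rz(yaw) Ry(pitch) Rx(roll)).
In Python, from station import ctrl gives the robot as it stands.
- The arm moves only by the tool move_arm, never from a script. Its argument "increments" is a list of rows, each a list of 7 numbers: the opening, from 0 (shut) to 1 (fully open), then the shift along the tool's x, y, z in units of 50 mm (1.0 is 50 mm), then the turn, a rotation vector about the tool's x, y, z in rad. In form: [[claw, tx, ty, tz, rx, ry, rz], ...]. A call has 1 to 20 rows; each row shifts and turns the commanded pose from where the row before left it, along the tool's axes as they then stand; what a row does not reach is not made up. A row lasts 1/10 s, in which the tool goes at most 50 mm and 8.59 degrees, less where a joint would pass 70% of its speed; a pose out of reach is approached as far as the arm can. A call is refused whole if a number of a shift passes 1 or a number of a turn 0.15, either way. A call with a gripper value outside its range is refused whole. The fingers move at their own pace and stop on an object; "force" is the grip in N (left out, the last holds). Time passes only in rows, so rows that do not move let the fingers close. It gives the time, the measured TCP pose, the force, the opening and the grip force at its end, in the units of the state.
- ctrl.get_obs(): the state, without advancing time (a new reading comes with each control period).
- ctrl.camera(name): name is "scene" or "side" or "wrist"; returns a dict with "color" (384x512x3 uint8, blue, green, red), "K" (3x3 intrinsics, pixels), "pose" (4x4, takes a point from camera to world coordinates); the wrist camera has in their place "tool_from_camera" (4x4, takes a point from camera to tool coordinates, whose origin is the TCP and whose axes are the flange's). Camera axes: x right, y down, z forward; pixel columns grow to the right and rows downward; lengths in m; the calibration is good to about 2 mm. A picture is of the moment at which its call begins: read the wrist's pose just before it. There is no depth.
- ctrl.hand_in(): hands the job in; it is judged then, once.
Trained networks look in a picture, given as the dict that the camera call returned (one of the last four; its "shot" number tells which), for a name from the list of things; names that differ only in an ending like _2 or _b are one class to them, and where a whole thing is asked for, a point or a joint stands for the part that bears it (a point fixed in the world has none). Each returns a list of dicts, best first, with "conf" (0 to 1); they miss things now and then, are a little off and sometimes report something else, mostly with a low value. They report only what shows in the picture. A call takes as long as a camera call. They do not tell look-alikes from the thing itself.
- ctrl.cut_out(name, picture): "mask" (384x512 bool, what is visible of it) and "centre" ([row, column] in pixels, amid what is visible of it).
The state is a dict: "time_s": time; "qpos": joint angles; "joint_vel": joint speeds; "tau": joint torques, N m; "ee_pos": TCP position; "eef_rot": TCP orientation; "force": force on the tool from outside, world axes, zero at the start; "moment": the same for the moment, N m; "grip_width": finger opening in m; "grip_force": force on a finger pad.
Only numpy, scipy, OpenCV 4.12 (cv2) and the standard library are available. Lean on these libraries where they do the work, as an engineer would, in place of code of your own. Each camera call takes 0.05 s, during which the arm holds its last target. There are 200 camera calls.

## Working session

There is one attempt and no reset: what is moved stays moved. The work goes in short steps, Python scripts to look and compute and a tool call to move; the robot and the scene stay as the last step left them, time stands still between calls to the robot, and variables do not carry over. Pictures are saved under pics/ and viewed, at most 10 in all, crops included, and the job is handed in when it is done.

Besides the shell and the picture viewer there is one more tool, called after "Call:" as a command line: name --pt "numbers of a row" for each row, then --argument value for the rest. move_arm: Moves the arm, as the interface text tells. Its arguments: {"type":"object","properties":{"increments":{"type":"array","items":{"type":"array","items":{"type":"number"}}},"force":{"type":"number"}},"required":["increments"]}

```bash
mkdir -p pics; cat > h.py <<'E'
import numpy as np, cv2
from scipy.spatial.transform import Rotation as R
from station import ctrl
def toolT(o):
    T=np.eye(4);T[:3,:3]=R.from_euler('xyz',o['eef_rot']).as_matrix();T[:3,3]=o['ee_pos'];return T
def shot(n):
    o=ctrl.get_obs();p=ctrl.camera(n)
    p['T']=p['pose'] if 'pose' in p else toolT(o)@p['tool_from_camera']
    return p
def back(p,rc,z):
    rc=np.atleast_2d(np.asarray(rc,float));T=p['T']
    d=np.c_[rc[:,1],rc[:,0],np.ones(len(rc))]@np.linalg.inv(p['K']).T@T[:3,:3].T
    s=(z-T[2,3])/d[:,2];return T[:3,3]+s[:,None]*d
def proj(p,X):
    X=np.atleast_2d(X);T=p['T'];c=(X-T[:3,3])@T[:3,:3];u=c@p['K'].T;return u[:,[1,0]]/u[:,2:]
E
python3 - <<'E'
from h import *
np.set_printoptions(precision=3,suppress=True)
o=ctrl.get_obs();print(o['time_s'],o['ee_pos'],o['eef_rot'])
Z={'cover_three_centre':.03,'cover_two_centre':.03,'cover_four_centre':.03,'key_bar_top':.145,'key_square_top':.145,'key_round_top':.145,'key_cross_top':.145,'chamber_seat':.15,'machine':.12}
for n in ['scene','side']:
    p=shot(n);cv2.imwrite(f'pics/{n}0.png',cv2.resize(p['color'],(800,600)));print(n,p['T'][:3,3])
    for k,z in Z.items():
        try:
            for d in ctrl.cut_out(k,p)[:3]: print(k,round(d['conf'],2),np.round(d['centre']),back(p,d['centre'],z)[0],d['mask'].sum())
        except Exception as e: print(k,e)
E
```

```text
0.0 [0.151 0.529 0.205] [-3.14  -0.     2.864]
scene [1.664 0.191 0.934]
cover_three_centre 0.94 [185. 123.] [ 0.428 -0.578  0.03 ] 471
cover_three_centre 0.77 [206. 169.] [ 0.505 -0.379  0.03 ] 572
cover_two_centre 0.7 [237. 240.] [ 0.607 -0.118  0.03 ] 633
cover_four_centre 0.61 [209. 205.] [ 0.5   -0.261  0.03 ] 626
cover_four_centre 0.53 [259. 165.] [ 0.745 -0.296  0.03 ] 386
key_bar_top 0.73 [224. 368.] [0.614 0.235 0.145] 216
key_square_top 0.58 [227. 400.] [0.61  0.314 0.145] 218
key_round_top 0.49 [207. 376.] [0.536 0.25  0.145] 163
key_round_top 0.33 [227. 399.] [0.61  0.313 0.145] 208
key_cross_top 0.52 [209. 401.] [0.529 0.318 0.145] 176
chamber_seat 0.83 [243. 360.] [0.703 0.218 0.15 ] 10886
machine 0.78 [242. 353.] [0.666 0.202 0.12 ] 11078
machine 0.41 [226. 371.] [0.592 0.243 0.12 ] 176
side [-0.35  -0.938  0.783]
cover_three_centre 0.96 [276. 324.] [ 0.462 -0.41   0.03 ] 864
cover_three_centre 0.66 [333. 366.] [ 0.361 -0.595  0.03 ] 1339
cover_three_centre 0.55 [278. 214.] [ 0.269 -0.201  0.03 ] 875
cover_two_centre 0.71 [225. 272.] [ 0.561 -0.145  0.03 ] 663
cover_two_centre 0.55 [290. 269.] [ 0.328 -0.341  0.03 ] 1505
cover_two_centre 0.45 [194. 276.] [ 0.726 -0.022  0.03 ] 491
cover_four_centre 0.79 [258. 283.] [ 0.452 -0.281  0.03 ] 706
key_bar_top 0.7 [164. 178.] [0.503 0.219 0.145] 112
key_bar_top 0.28 [158. 166.] [0.51  0.287 0.145] 108
key_square_top 0.66 [149. 183.] [0.6   0.308 0.145] 64
key_cross_top 0.54 [162. 178.] [0.518 0.233 0.145] 99
machine 0.95 [185. 199.] [0.479 0.087 0.12 ] 6540
```

View pics/scene0.png

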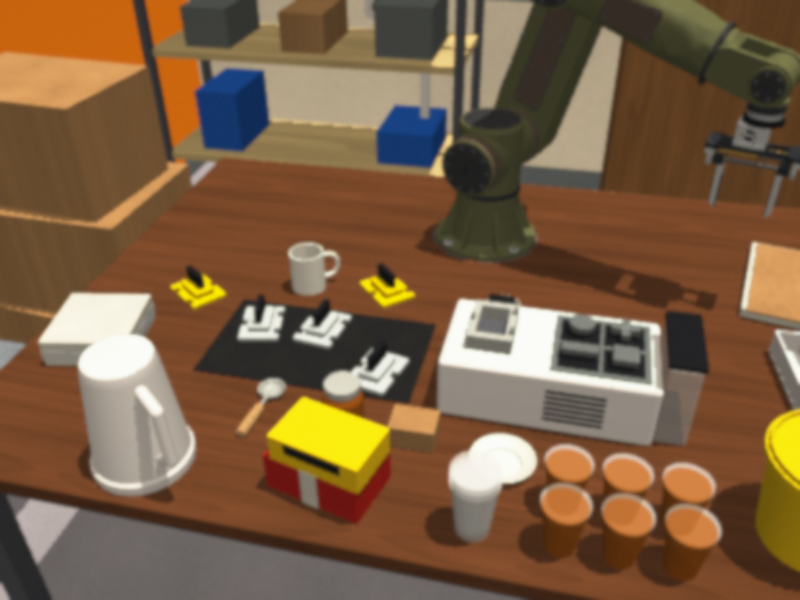

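View pics/side0.png

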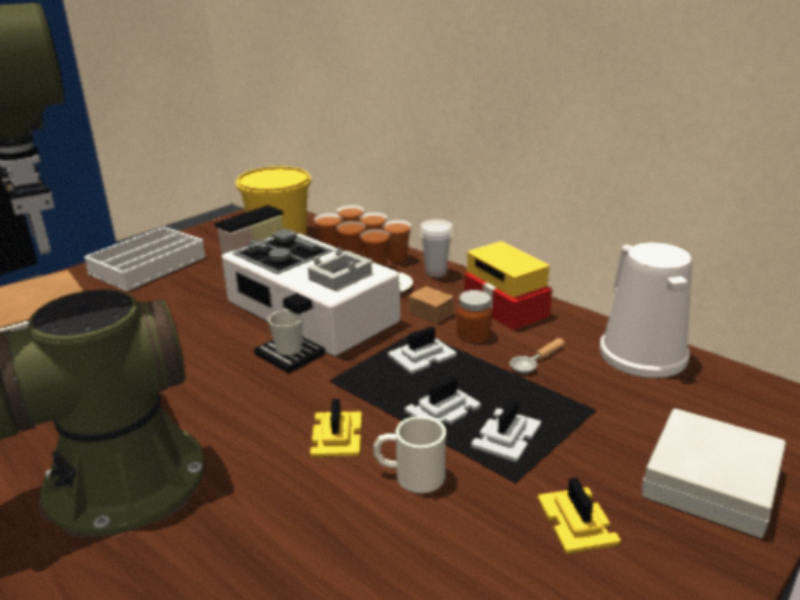

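Three white covers lie on the black mat at (800x600 scene view) A (380,370), B (323,327) and C (262,322). The yellow ones at (198,290) and (387,290) are look-alikes. C scores as three-notch. The machine is at about (0.58, 0.2). I'll confirm with the wrist camera.

```bash
python3 - <<'E'
from h import *
np.set_printoptions(precision=3,suppress=True)
p=shot('wrist');print(p['tool_from_camera'],p['K'],p['T'])
T=toolT(ctrl.get_obs())
for g in [(.54,.18,.36),(.50,-.30,.30)]: print(g,(T[:3,:3].T@(np.array(g)-T[:3,3]))/.05)
E
```

```text
[[ 0.001 -0.972 -0.236  0.069]
 [ 1.     0.001  0.    -0.   ]
 [ 0.    -0.236  0.972 -0.179]
 [ 0.     0.     0.     1.   ]] [[289.496   0.    253.046]
 [  0.    289.496 190.744]
 [  0.      0.      1.   ]] [[ 0.273  0.935  0.227  0.085]
 [ 0.962 -0.266 -0.064  0.548]
 [ 0.     0.236 -0.972  0.384]
 [ 0.     0.     0.     1.   ]]
(0.54, 0.18, 0.36) [-9.399 -4.576 -3.091]
(0.5, -0.3, 0.3) [-11.262 -14.027  -1.891]
```

Call:
move_arm --pt "1 -0.78 -0.38 -0.3 0 0 0" --pt "1 -0.78 -0.38 -0.3 0 0 0" --pt "1 -0.78 -0.38 -0.3 0 0 0" --pt "1 -0.78 -0.38 -0.3 0 0 0" --pt "1 -0.78 -0.38 -0.3 0 0 0" --pt "1 -0.78 -0.38 -0.3 0 0 0" --pt "1 -0.78 -0.38 0 0 0 0" --pt "1 -0.78 -0.38 0 0 0 0" --pt "1 -0.78 -0.38 0 0 0 0" --pt "1 -0.78 -0.38 0 0 0 0" --pt "1 -0.78 -0.38 0 0 0 0" --pt "1 -0.78 -0.38 0 0 0 0" --pt "1 0 0 0 0 0 -0.14" --pt "1 0 0 0 0 0 -0.14" --pt "1 0 0 0 0 0 0" --pt "1 0 0 0 0 0 0"

```text
time_s: 2.65
ee_pos: [0.5383, 0.1814, 0.2955]
eef_rot: [3.142, 0.0, 3.14]
force: [-0.7, 0.2, -0.9]
grip_width: 0.0943
grip_force: 0.0
```

```bash
cat > m.py <<'E'
from h import *
np.set_printoptions(precision=4,suppress=True)
o=ctrl.get_obs();print(o['time_s'],np.array(o['ee_pos']),np.array(o['eef_rot']),np.array(o['qpos']))
p=shot('wrist');cv2.imwrite('pics/w1.png',cv2.resize(p['color'],(800,600)))
for k,z in {'key_bar_top':.145,'key_square_top':.145,'key_round_top':.145,'key_cross_top':.145,'chamber_seat':.15}.items():
    for d in ctrl.cut_out(k,p)[:3]: print(k,round(d['conf'],2),np.round(d['centre']),back(p,d['centre'],z)[0],d['mask'].sum())
E
python3 m.py
```

```text
2.65 [0.5383 0.1814 0.2955] [3.1416 0.0001 3.1398] [ 0.2606  0.291   1.3258  0.      1.5247 -1.3084]
key_bar_top 0.76 [230. 298.] [0.5977 0.2362 0.145 ] 836
key_square_top 0.82 [224. 370.] [0.5907 0.3226 0.145 ] 677
key_round_top 0.77 [172. 303.] [0.5273 0.2391 0.145 ] 1222
key_round_top 0.3 [168. 370.] [0.5221 0.3162 0.145 ] 1052
key_cross_top 0.62 [168. 368.] [0.5222 0.3136 0.145 ] 1040
chamber_seat 0.79 [179. 247.] [0.5342 0.1749 0.15  ] 41226
```

View pics/w1.png

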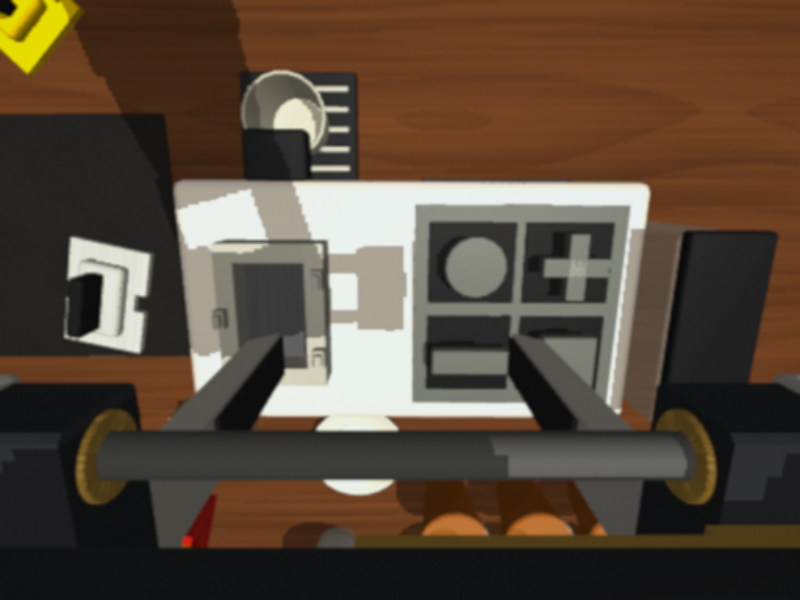

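The wrist view shows the layout: round (475,267), cross (577,268), bar (468,360), square (570,360), and the chamber lugs at (219,318), (317,278) and (318,358). The fingers hide some of it, so I'll shift +x for a clear measurement.

Call:
move_arm --pt "1 -0.8 0 0 0 0 0" --pt "1 -0.8 0 0 0 0 0" --pt "1 0 0 0 0 0 0" --pt "1 0 0 0 0 0 0"

```text
time_s: 3.35
ee_pos: [0.6184, 0.1814, 0.2943]
eef_rot: [-3.141, -0.002, -3.14]
force: [-0.2, 0.6, -0.8]
grip_width: 0.0938
grip_force: 0.0
```

```bash
sed -i 's/w1/w2/; s/cv2.resize(p.*$/cv2.resize(p["color"][40:270,90:410],(800,575)))\nnp.save("w2.npy",np.array([p["color"],p["K"],p["T"]],dtype=object),allow_pickle=True)/' m.py; python3 m.py
```

```text
3.35 [0.6184 0.1814 0.2943] [-3.1413 -0.0016 -3.1402] [ 0.2285  0.4796  1.0726  0.      1.591  -1.3437]
key_bar_top 0.69 [168. 301.] [0.6016 0.2364 0.145 ] 975
key_bar_top 0.67 [137.  59.] [ 0.5683 -0.0351  0.145 ] 3725
key_square_top 0.82 [165. 369.] [0.5986 0.3137 0.145 ] 1366
key_round_top 0.66 [228. 120.] [0.676  0.0211 0.145 ] 1689
key_round_top 0.63 [102. 307.] [0.5298 0.2399 0.145 ] 1458
key_round_top 0.23 [ 97. 376.] [0.5242 0.3138 0.145 ] 1234
key_cross_top 0.64 [ 97. 373.] [0.5249 0.3114 0.145 ] 1211
chamber_seat 0.89 [126. 254.] [0.5553 0.1822 0.15  ] 52490
chamber_seat 0.16 [166. 369.] [0.5992 0.3116 0.15  ] 1416
```

View pics/w2.png

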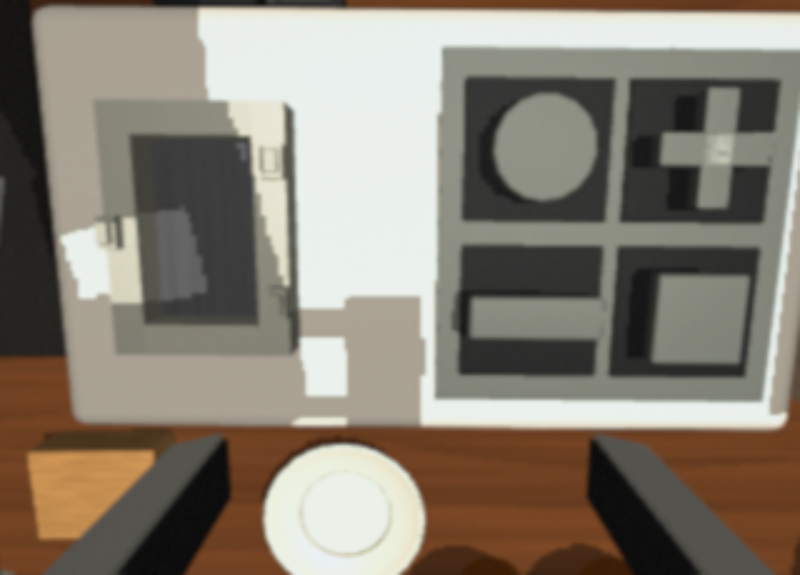

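```bash
cat > b.py <<'E'
from h import *
np.set_printoptions(precision=4,suppress=True)
c,K,T=np.load('w2.npy',allow_pickle=True);p={'K':np.array(K,float),'T':np.array(T,float)}
def q(n,xy,z):
    P=back(p,[(y/2.5+40,x/2.5+90) for x,y in xy],z);print(n);print(P,P.mean(0));return P
q('rim',[(95,100),(288,102),(297,353),(115,355)],.15)
q('lugs',[(271,161),(284,298),(107,231)],.164)
q('bar',[(470,297),(603,297),(603,340),(470,338)],.145)
q('square',[(657,273),(750,275),(741,363),(652,362)],.145)
q('round',[(493,147),(598,147),(545,93),(545,201)],.145)
q('cross',[(723,87),(714,208),(660,149),(777,149)],.145)
q('machtop',[(38,10),(75,420),(780,427)],.12)
E
python3 b.py
```

```text
rim
[[0.5084 0.0499 0.15  ]
 [0.509  0.131  0.15  ]
 [0.6168 0.1312 0.15  ]
 [0.6179 0.0481 0.15  ]] [0.563 0.09  0.15 ]
lugs
[[0.5336 0.1254 0.164 ]
 [0.5899 0.1286 0.164 ]
 [0.5619 0.0555 0.164 ]] [0.5618 0.1032 0.164 ]
bar
[[0.5917 0.2098 0.145 ]
 [0.5915 0.2702 0.145 ]
 [0.6114 0.2715 0.145 ]
 [0.6106 0.2102 0.145 ]] [0.6013 0.2404 0.145 ]
square
[[0.5806 0.2938 0.145 ]
 [0.5814 0.3358 0.145 ]
 [0.6221 0.3362 0.145 ]
 [0.6217 0.2949 0.145 ]] [0.6014 0.3152 0.145 ]
round
[[0.5266 0.2183 0.145 ]
 [0.5265 0.2638 0.145 ]
 [0.5045 0.2398 0.145 ]
 [0.5492 0.2419 0.145 ]] [0.5267 0.2409 0.145 ]
cross
[[0.502  0.3153 0.145 ]
 [0.5521 0.3166 0.145 ]
 [0.5272 0.2907 0.145 ]
 [0.5271 0.3414 0.145 ]] [0.5271 0.316  0.145 ]
machtop
[[0.4667 0.0159 0.12  ]
 [0.658  0.0123 0.12  ]
 [0.6609 0.3716 0.12  ]] [0.5952 0.1332 0.12  ]
```

Keys, rim and lugs are mutually consistent: 75 mm pitch, 72 mm lug span and yaw≈0. The chamber is at (0.5625, 0.0907). Now the covers.

Call:
move_arm --pt "1 0.11 -0.9 0 0 0 0" --pt "1 0.11 -0.9 0 0 0 0" --pt "1 0.11 -0.9 0 0 0 0" --pt "1 0.11 -0.9 0 0 0 0" --pt "1 0.11 -0.9 0 0 0 0" --pt "1 0.11 -0.9 0 0 0 0" --pt "1 0.11 -0.9 0.25 0 0 0" --pt "1 0.11 -0.9 0.25 0 0 0" --pt "1 0.11 -0.9 0.25 0 0 0" --pt "1 0.11 -0.9 0.25 0 0 0" --pt "1 0.11 -0.9 0.25 0 0 0" --pt "1 0.11 -0.9 0.25 0 0 0" --pt "1 0 0 0 0 0 0" --pt "1 0 0 0 0 0 0"

```text
time_s: 5.05
ee_pos: [0.5531, -0.359, 0.2204]
eef_rot: [3.141, -0.0, -3.141]
force: [-0.2, 0.1, 0.1]
grip_width: 0.0938
grip_force: 0.0
```

```bash
cat > m3.py <<'E'
from h import *
np.set_printoptions(precision=4,suppress=True)
o=ctrl.get_obs();print(o['time_s'],np.array(o['ee_pos']),np.array(o['eef_rot']),np.array(o['qpos']))
p=shot('wrist');cv2.imwrite('pics/w3.png',cv2.resize(p['color'][0:300,60:460],(800,600)))
np.save("w3.npy",np.array([p["color"],p["K"],p["T"]],dtype=object),allow_pickle=True)
for k in ['cover_three_centre','cover_two_centre','cover_four_centre']:
    for d in ctrl.cut_out(k,p)[:3]: print(k,round(d['conf'],2),np.round(d['centre']),back(p,d['centre'],.03)[0],d['mask'].sum())
E
python3 m3.py
```

```text
5.05 [ 0.5531 -0.359   0.2204] [ 3.1413 -0.0002 -3.1408] [-0.6313  0.5423  1.1469  0.0001  1.4526 -2.2029]
cover_three_centre 0.88 [  6. 407.] [ 0.3576 -0.184   0.03  ] 409
cover_three_centre 0.77 [40. 70.] [ 0.3935 -0.5717  0.03  ] 5968
cover_three_centre 0.6 [113. 227.] [ 0.4753 -0.3909  0.03  ] 5183
cover_two_centre 0.79 [190. 426.] [ 0.5729 -0.1324  0.03  ] 4714
cover_four_centre 0.85 [103. 322.] [ 0.4635 -0.2746  0.03  ] 5102
cover_four_centre 0.17 [  6. 256.] [ 0.3579 -0.3555  0.03  ] 259
```

View pics/w3.png

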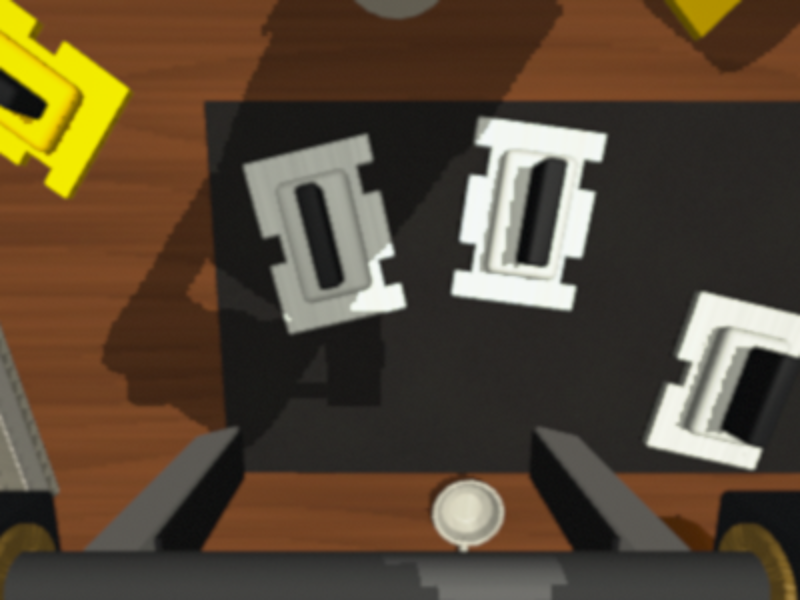

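The enlarged crop shows the candidates: C (325,235), silver, with one notch at left (272,250) and two at right (372,180 and 385,255), so three notches. B (528,212) has four, A (740,380) has two, and the yellow ones are look-alikes. C is the one meant, and it already lies the right way round.

```bash
cat > b3.py <<'E'
from h import *
np.set_printoptions(precision=4,suppress=True)
c,K,T=np.load('w3.npy',allow_pickle=True);p={'K':np.array(K,float),'T':np.array(T,float)}
def q(n,xy,z):
    P=back(p,[(y/2,x/2+60) for x,y in xy],z);print(n);print(P,P.mean(0));return P
F=q('flange',[(244,163),(368,135),(406,307),(291,333)],.008)
print(np.linalg.norm(np.diff(F,axis=0),axis=1))
a=F[3]-F[0]+F[2]-F[1];print('yaw',np.arctan2(a[1],a[0]))
r=q('rib',[(309,184),(331,288)],.058);a=r[1]-r[0];print('yaw',np.arctan2(a[1],a[0]),np.linalg.norm(a))
E
python3 b3.py
```

```text
flange
[[ 0.4362 -0.4494  0.008 ]
 [ 0.4195 -0.3704  0.008 ]
 [ 0.5275 -0.3454  0.008 ]
 [ 0.5453 -0.4236  0.008 ]] [ 0.4821 -0.3972  0.008 ]
[0.0808 0.1109 0.0801]
yaw 0.23000018909383996
rib
[[ 0.4534 -0.4021  0.058 ]
 [ 0.511  -0.391   0.058 ]] [ 0.4822 -0.3966  0.058 ]
yaw 0.1904988016416228 0.05867952559810557
```

Call:
move_arm --pt "0.6 0.71 -0.38 0 0 0 0" --pt "0.6 0.71 -0.38 0 0 0 0" --pt "0.6 0 0 0.5 0 0 -0.11" --pt "0.6 0 0 0.7 0 0 -0.11" --pt "0.6 0 0 0.8 0 0 0" --pt "0.6 0 0 0.8 0 0 0" --pt "0.6 0 0 0 0 0 0" --pt "0.6 0 0 0 0 0 0" --pt "0.6 0 0 0 0 0 0" --force 30

```text
time_s: 6.15
ee_pos: [0.4838, -0.3973, 0.0834]
eef_rot: [-3.138, 0.002, -2.919]
force: [0.4, 0.4, 0.1]
grip_width: 0.0564
grip_force: 0.0
```

```bash
python3 - <<'E'
from h import *
o=ctrl.get_obs();print(o['ee_pos'],o['eef_rot'],o['qpos'])
p=shot('wrist');cv2.imwrite('pics/w4.png',cv2.resize(p['color'],(640,480)))
E
```

```text
[ 0.48378924 -0.3973411   0.08336153] [-3.13835891e+00  2.22221915e-03 -2.91880026e+00] [-7.46096574e-01  5.81563085e-01  1.41396248e+00  7.44302492e-07
  1.14214340e+00 -2.53968201e+00]
```

View pics/w4.png

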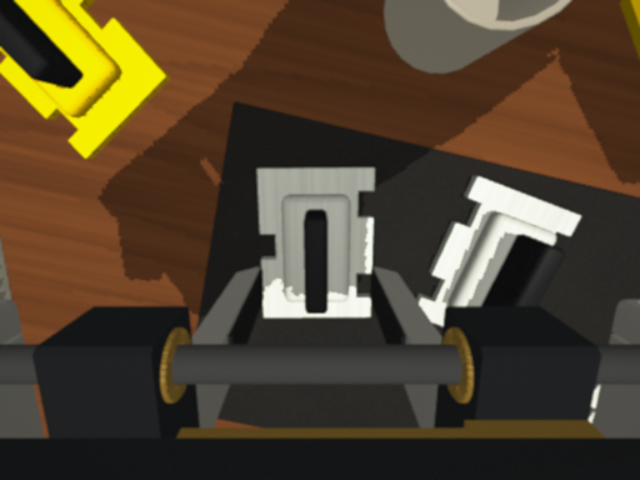

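The cover is aligned between the fingers (rib at (315,262)), but joint 6 is near its limit, so I'll turn back by 0.03 before descending.

Call:
move_arm --pt "0.6 0 0 0.3 0 0 0.03" --pt "0.6 0 0 0.3 0 0 0" --pt "0.6 0 0 0.3 0 0 0" --pt "0.6 0 0 0.17 0 0 0" --pt "0.6 0 0 0 0 0 0" --pt "0 0 0 0 0 0 0" --pt "0 0 0 0 0 0 0" --pt "0 0 0 0 0 0 0" --pt "0 0 0 0 0 0 0" --pt "0 0 0 0 0 0 0" --pt "0 0 0 0 0 0 0" --force 30

```text
time_s: 7.3
ee_pos: [0.4832, -0.3972, 0.0283]
eef_rot: [-3.14, 0.001, -2.949]
force: [0.3, 1.6, 6.0]
grip_width: 0.0136
grip_force: 32.7
```

Call:
move_arm --pt "0 0 0 -0.3 0 0 0" --pt "0 0 0 -0.8 0 0 0" --pt "0 0 0 -0.9 0 0 0" --pt "0 0 0 -0.9 0 0 0" --pt "0 0 0 -0.9 0 0 0.1" --pt "0 0 0 -0.6 0 0 0.093" --pt "0 -0.14 0.88 0 0 0 0" --pt "0 -0.14 0.88 0 0 0 0" --pt "0 -0.14 0.88 0 0 0 0" --pt "0 -0.14 0.88 0 0 0 0" --pt "0 -0.14 0.88 0 0 0 0" --pt "0 -0.14 0.88 0 0 0 0" --pt "0 -0.14 0.88 0 0 0 0" --pt "0 -0.14 0.88 0 0 0 0" --pt "0 -0.14 0.88 0 0 0 0" --pt "0 -0.14 0.88 0 0 0 0" --pt "0 -0.14 0.88 0 0 0 0" --pt "0 0 0 0 0 0 0" --pt "0 0 0 0 0 0 0"

```text
time_s: 9.2
ee_pos: [0.5597, 0.0878, 0.2475]
eef_rot: [-3.141, 0.0, -3.141]
force: [-0.7, -1.1, -3.6]
grip_width: 0.0138
grip_force: 31.4
```

```bash
python3 - <<'E'
from h import *
o=ctrl.get_obs();print(o['ee_pos'],o['eef_rot'],o['grip_width'])
p=shot('wrist');cv2.imwrite('pics/w5.png',cv2.resize(p['color'][100:300,120:380],(780,600)))
np.save("w5.npy",np.array([p["color"],p["K"],p["tool_from_camera"]],dtype=object),allow_pickle=True)
E
```

```text
[0.55970242 0.08781687 0.24751635] [-3.14140063e+00  4.36185106e-05 -3.14053433e+00] 0.01384572258396514
```

View pics/w5.png

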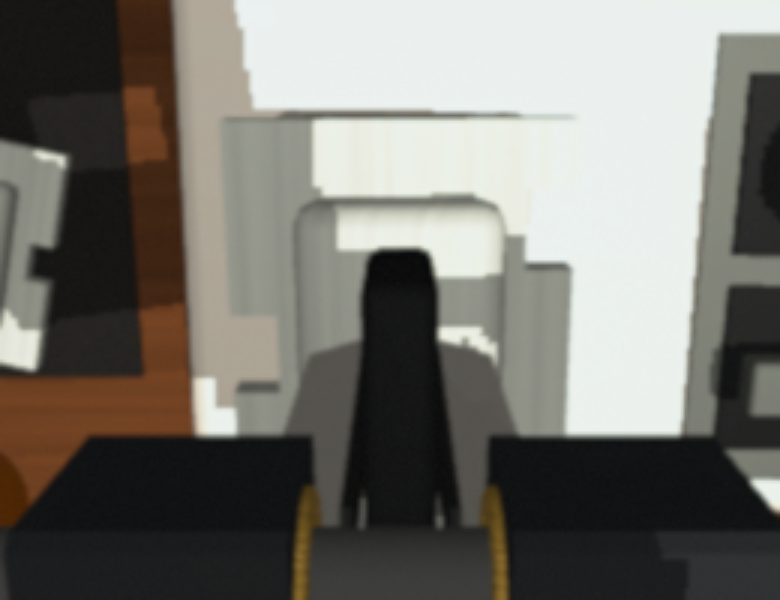

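```bash
python3 - <<'E'
from h import *
np.set_printoptions(precision=4,suppress=True)
c,K,T=np.load('w5.npy',allow_pickle=True);p={'K':np.array(K,float),'T':np.array(T,float)}
L={'FL':(222,117),'FR':(573,117),'notchL_front':(255,317),'notchL_back':(260,383),'notchR_back':(550,265),'edgeR':(566,430),'edgeL':(239,390)}
for k,(x,y) in L.items():
    print(k,back(p,(y/3+100,x/3+120),.0185)[0])
E
```

```text
FL [ 0.0566 -0.0395  0.0185]
FR [0.0567 0.0391 0.0185]
notchL_front [ 0.01   -0.0339  0.0185]
notchL_back [-0.0066 -0.0333  0.0185]
notchR_back [0.0227 0.0353 0.0185]
edgeR [-0.0187  0.041   0.0185]
edgeL [-0.0084 -0.0385  0.0185]
```

The crop shows the held cover level, with its front edge at (222..573,117) and notches at left (317–383) and right (265). The cover centre is 1.8 mm toward the robot from the TCP. I'll correct for that and lower.

Call:
move_arm --pt "0 -0.09 0.05 0.2 0 0 0" --pt "0 0 0 0.4 0 0 0" --pt "0 0 0 0.3 0 0 0" --pt "0 0 0 0 0 0 0" --pt "0 0 0 0 0 0 0" --pt "0 0 0 0 0 0 0"

```text
time_s: 9.85
ee_pos: [0.5649, 0.0893, 0.2029]
eef_rot: [3.141, 0.001, 3.14]
force: [0.8, 0.2, -3.8]
grip_width: 0.0138
grip_force: 31.4
```

Call:
move_arm --pt "0 0.01 0.02 0.1 0 0 0" --pt "0 0 0 0.1 0 0 0" --pt "0 0 0 0.08 0 0 0" --pt "0 0 0 0.06 0 0 0" --pt "0 0 0 0 0 0 0" --pt "0 0 0 0 0 0 0"

```text
time_s: 10.45
ee_pos: [0.5641, 0.0906, 0.185]
eef_rot: [-3.142, -0.0, 3.141]
force: [-0.2, 0.0, -3.7]
grip_width: 0.0138
grip_force: 31.4
```

No contact below the lug tops, so the notches are engaged. Continuing down.

Call:
move_arm --pt "0 0 0 0.05 0 0 0" --pt "0 0 0 0.05 0 0 0" --pt "0 0 0 0.04 0 0 0" --pt "0 0 0 0.02 0 0 0" --pt "0 0 0 0 0 0 0" --pt "0 0 0 0 0 0 0"

```text
time_s: 11.05
ee_pos: [0.564, 0.0906, 0.1769]
eef_rot: [-3.141, -0.0, 3.141]
force: [0.2, -0.9, -4.0]
grip_width: 0.0134
grip_force: 31.3
```

Call:
move_arm --pt "0 0 0 0.03 0 0 0" --pt "0 0 0 0.03 0 0 0" --pt "0 0 0 0 0 0 0" --pt "0 0 0 0 0 0 0"

```text
time_s: 11.45
ee_pos: [0.5641, 0.0906, 0.1743]
eef_rot: [3.142, 0.001, 3.141]
force: [-1.1, -1.5, 2.1]
grip_width: 0.0137
grip_force: 32.4
```

Call:
move_arm --pt "0.5 0 0 0 0 0 0" --pt "0.5 0 0 0 0 0 0" --pt "0.5 0 0 0 0 0 0" --pt "0.5 0 0 -0.3 0 0 0" --pt "0.5 0 0 -0.6 0 0 0" --pt "0.5 -0.6 0 -0.8 0 0 0" --pt "0.5 -0.8 0.3 -0.6 0 0 0" --pt "0.5 0 0.3 0 0 0 0" --pt "0 0 0 0 0 0 0" --pt "0 0 0 0 0 0 0"

```text
time_s: 12.45
ee_pos: [0.6299, 0.1193, 0.2849]
eef_rot: [-3.141, -0.003, 3.142]
force: [0.1, -0.4, 0.2]
grip_width: 0.0344
grip_force: 0.0
```

```bash
python3 - <<'E'
from h import *
o=ctrl.get_obs();print(o['ee_pos'],o['eef_rot'],o['grip_width'])
p=shot('wrist');cv2.imwrite('pics/w6.png',cv2.resize(p['color'][40:280,100:420],(800,600)))
np.save("w6.npy",np.array([p["color"],p["K"],p["T"]],dtype=object),allow_pickle=True)
E
```

```text
[0.62993008 0.11933565 0.28487413] [-3.14107991e+00 -3.03229832e-03  3.14150805e+00] 0.034438743731444905
```

View pics/w6.png

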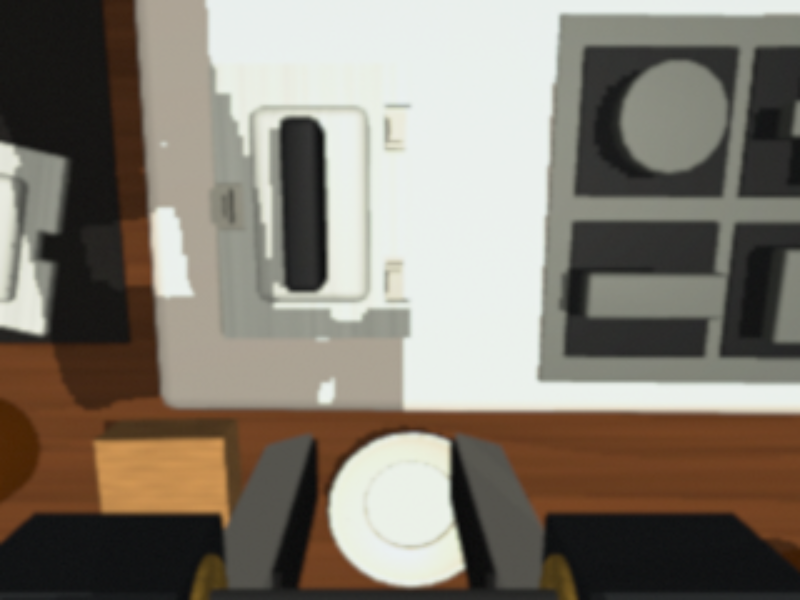

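The lugs stand in all three notches (230,205; 397,128; 397,280) and the flange lies flat, so the cover is seated. Now above the bar key.

Call:
move_arm --pt "0 0.19 0.8 0 0 0 0" --pt "0 0.19 0.8 0 0 0 0" --pt "0 0.19 0.82 0.3 0 0 0" --pt "0 0 0 0.7 0 0 0" --pt "0 0 0 0.7 0 0 0" --pt "0 0 0 0.6 0 0 0" --pt "0 0 0 0 0 0 0" --pt "0 0 0 0 0 0 0" --pt "0 0 0 0 0 0 0"

```text
time_s: 13.4
ee_pos: [0.6031, 0.2403, 0.1738]
eef_rot: [3.141, 0.003, 3.14]
force: [0.8, 0.1, -0.2]
grip_width: 0.0004
grip_force: 0.0
```

Call:
move_arm --pt "0 0.03 0 0.25 0 0 0" --pt "0 0 0 0.25 0 0 0" --pt "0 0 0 0.15 0 0 0" --pt "0 0 0 0.1 0 0 0" --pt "0 0 0 0 0 0 0" --pt "0 0 0 0 0 0 0"

```text
time_s: 14.0
ee_pos: [0.6012, 0.2404, 0.1369]
eef_rot: [3.141, 0.002, 3.141]
force: [-11.9, -5.4, 25.1]
grip_width: 0.0008
grip_force: 13.0
```

Bar key fully down (25 N, bottomed out). Next the square key.

Call:
move_arm --pt "0 0 0 -0.3 0 0 0" --pt "0 0 0 -0.4 0 0 0" --pt "0 0 0 0 0 0 0" --pt "0 0 0.75 0 0 0 0" --pt "0 0 0.75 0 0 0 0" --pt "0 0 0 0 0 0 0" --pt "0 0 0 0.3 0 0 0" --pt "0 0 0 0.2 0 0 0" --pt "0 0 0 0.1 0 0 0" --pt "0 0 0 0.09 0 0 0" --pt "0 0 0 0 0 0 0" --pt "0 0 0 0 0 0 0"

```text
time_s: 15.2
ee_pos: [0.6011, 0.3146, 0.137]
eef_rot: [3.141, 0.001, 3.14]
force: [-12.8, -4.9, 21.5]
grip_width: 0.0002
grip_force: 10.9
```

Call:
move_arm --pt "0 0 0 -0.3 0 0 0" --pt "0 0 0 -0.4 0 0 0" --pt "0 0 0 0 0 0 0" --pt "0 0.5 -0.49 0 0 0 0" --pt "0 0.5 -0.49 0 0 0 0" --pt "0 0.49 -0.49 0 0 0 0" --pt "0 0 0 0 0 0 0" --pt "0 0 0 0.3 0 0 0" --pt "0 0 0 0.2 0 0 0" --pt "0 0 0 0.1 0 0 0" --pt "0 0 0 0.1 0 0 0" --pt "0 0 0 0 0 0 0" --pt "0 0 0 0 0 0 0"

```text
time_s: 16.5
ee_pos: [0.5269, 0.2418, 0.1369]
eef_rot: [-3.141, 0.001, 3.141]
force: [-11.3, -8.2, 24.7]
grip_width: 0.0006
grip_force: 13.0
```

Round key down. Bar again, then retreat.

Call:
move_arm --pt "0 0 0 -0.3 0 0 0" --pt "0 0 0 -0.4 0 0 0" --pt "0 0 0 0 0 0 0" --pt "0 -0.74 0 0 0 0 0" --pt "0 -0.74 -0.02 0 0 0 0" --pt "0 0 0 0 0 0 0" --pt "0 0 0 0.3 0 0 0" --pt "0 0 0 0.2 0 0 0" --pt "0 0 0 0.1 0 0 0" --pt "0 0 0 0.1 0 0 0" --pt "0 0 0 0 0 0 0" --pt "0 0 0 0 0 0 0"

```text
time_s: 17.7
ee_pos: [0.5998, 0.241, 0.137]
eef_rot: [3.142, 0.001, 3.141]
force: [-12.2, -5.6, 21.4]
grip_width: 0.0004
grip_force: 10.4
```

Call:
move_arm --pt "0 0 0 -0.3 0 0 0" --pt "0 0 0 -0.7 0 0 0" --pt "0 0 -0.5 -0.8 0 0 0" --pt "0 0 -0.5 -0.8 0 0 0" --pt "0 -0.4 -0.5 -0.4 0 0 0" --pt "0 0 0 0 0 0 0" --pt "0 0 0 0 0 0 0" --pt "0 0 0 0 0 0 0"

```text
time_s: 18.5
ee_pos: [0.6198, 0.1666, 0.2833]
eef_rot: [-3.141, -0.002, 3.142]
force: [-0.7, 0.0, -0.2]
grip_width: 0.0006
grip_force: 0.0
```

```bash
python3 - <<'E'
from h import *
o=ctrl.get_obs();print(o['ee_pos'],o['eef_rot'])
p=shot('wrist');cv2.imwrite('pics/w7.png',cv2.resize(p['color'],(800,600)))
E
```

```text
[0.61978334 0.16658997 0.28330448] [-3.14131784e+00 -2.03816582e-03  3.14158656e+00]
```

View pics/w7.png

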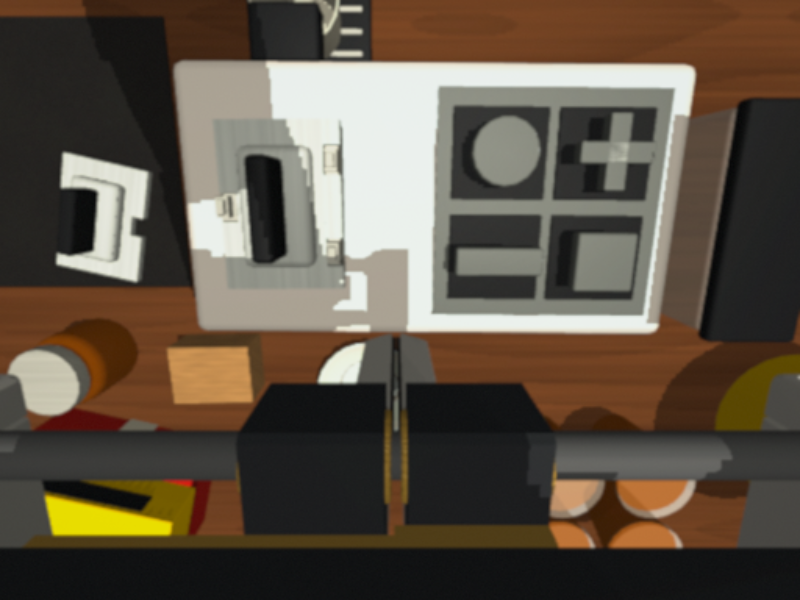

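The cover is seated at (280,205), all keys are up, and the arm is clear.

```bash
python3 -c "
from station import ctrl
print(ctrl.hand_in())"
```

```text
the job is handed in; nothing more can be done
None
```

I fitted the three-notch cover on the chamber rim, pressed the keys in order (bar, square, round, bar) to their stops, and handed the job in at about 18.5 s; the hand-in returned no verdict.

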